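Hold a router-table featherboard against a test strip

ROBOT

A 6-joint arm with a two-finger parallel gripper is mounted at the origin on a cart in front of the work surface, level with it; the furniture and walls round the work are solid. World frame = base frame: x ahead of the robot, y to its left, z up, the work surface at z = 0. Lengths are in m, angles in rad, forces in N, time in s.
With the tool pointing down it reaches from about 0.375 to 0.975 m from the base axis. Payload 3.8 kg.
Tool frame: the origin (TCP) lies at the very end of the fingers, on their centre line; the grasp point (between the pads) lies r.grip_depth behind it (r.grip_depth is the distance from the TCP to the grasp point, in m); z points along the fingers, y is the line along which they close (so a half turn about z gives the same grasp; the last joint's range is limited). The gripper opens to 85 mm and grips with 20 to 120 N. Pads are 22 mm wide; open, the fingers measure 114 mm over their backs; the gripper's body (76 mm by 85 mm) begins 54 mm behind the grasp point. The pads swing forward as they close: fully open they stand 13 mm farther back than shut.
Start: joints at [1.144, 0.264, 1.604, -0, 1.274, -0.037], TCP at [0.256, 0.624, 0.231] pointing down, gripper open.
Joint ranges: [-2.63, 2.63], [-0.94, 2.18], [0.31, 2.57], [-1.31, 4.45], [0, 2.66], [-2.55, 2.55]. Speed limits (rad/s): [2.57, 2.57, 3.14, 3.14, 3.14, 3.14].

INTERFACE

Orientations are given as a unit quaternion [x, y, z, w].
In Python, from workcell import r gives the robot as it stands. The module is installed in compiled form; this text tells all that it offers. Calls block until the motion is done:
- r.reach(position, orientation): joint-space move of the TCP to a pose.
- r.move_linear(position, attitude=None, v=0.15): straight line of the TCP; attitude=None keeps the orientation; v is the mean speed in m/s.
- r.goto_joints(angles): joint-space move.
- r.open_gripper() and r.grab(): open the fingers fully, or close them until they stop; the grip force is fixed at half the most.
- r.sleep(seconds).
- r.solve_ik(position, orientation): joint angles nearest the present ones, or None.
- r.observe(): the state.
- r.snapshot(name): name is "scene" or "top" or "wrist"; returns the picture (480x640x3 uint8, red, green, blue); there is no depth.
- r.camera_params(name): a dict with "fx", "fy", "cx", "cy" (pixels), "extrinsics" (4x4, takes a point from camera to world coordinates). Camera axes: x right, y down, z forward; pixel columns grow to the right and rows downward; lengths in m; the calibration is good to about 2 mm. The wrist camera is an equidistant fisheye: a pixel r from the principal point sees the ray r / f radians off the axis. A picture is of the moment at which its call begins: read the wrist's pose just before it. camera_params takes no time and is no camera call; for the wrist camera it gives the pose at the moment of the call.
A pose or a line that the arm cannot do raises r.Unreachable and nothing moves.
- r.close_job(): hands the job in; it is judged then, once.
The state is a dict: "clock": time; "q": joint angles; "qd": joint speeds; "joint_efforts": joint torques, N m; "tcp_pos": TCP position; "orientation": TCP orientation; "contact_force": force on the tool from outside, world axes, zero at the start; "ft_torque": the same for the moment, N m; "finger_gap": finger opening in m; "grasp_force": force on a finger pad.
Only numpy, scipy, OpenCV 4.12 (cv2) and the standard library are available. Lean on these libraries where they do the work, as an engineer would, in place of code of your own. Each camera call takes 0.05 s, during which the arm holds its last target. There are 200 camera calls.

TASK

Help me set the featherboard on the router table: take the long thin wooden strip out of the crate, lay it flat on the table along the fence, roughly centred in front of the featherboard's springy fingers, and let go of it. The featherboard's knobs are slack, so then slide it towards the fence until its fingers bend about 5 mm and press the strip flat against the fence with a steady 10 N or so, without jamming it. Finish while still holding the featherboard there, hands off the strip, so that I can tighten the knobs; leave everything else where it is.

Things in the scene. Friction and masses are not known exactly. Their poses are not given: they have to be found in the camera images.
- offcut_c: The test strip: plain wood, 32 x 200 x 19 mm, about 70 g, the longest and narrowest of the three pieces in the crate. Origin: centre of its underside; x across the 32 mm, y along the 200 mm, z up. Grip it across the 32 mm from above. The three pieces swap places from start to start; each lies roughly along the crate's y with 25 mm or more free on both long sides at its middle.
- offcut_b: Short wooden offcut 38 x 115 x 19 mm in the crate; not wanted, stays in the crate. Origin: centre of the underside, y along the 115 mm.
- dowel: Dark painted dowel offcut 34 x 115 x 30 mm in the crate; not wanted, stays in the crate. Origin: centre of the underside, y along the 115 mm.
- crate: Low open plywood crate on two runners, outside 256 (x) x 244 (y) x 68 mm high, walls 9 mm, fixed to the bench on the robot's right. Origin: centre of the underside of the runners; its inner floor is 31 mm up.
- router_table: Router table top: board 320 (x) x 400 (y) x 18 mm, fixed on the saw's near wing. Origin: centre of its underside; x points from the open front edge (robot's side) to the fence, y along the fence, z up. Its working surface is z = 18 mm. The fence face is at x = +105 mm.
- fence: Fence along the far side of the router table, fixed to it: wooden face 55 mm high, 390 mm long, with a gap from y = 60 to 106 mm where the router bit stands back behind the face; about 90 mm of hardware behind it. Origin: on the face plane at mid length, on the table's surface; axes as the router table's, x into the fence.
- fence_face (a point): Point on the fence's face plane at the table's surface, straight across from the middle of the row of finger tips (y = -19 mm of the router table). Axes as the router table's: x into the fence, y along it, z up. A strip lying flat and tight on the fence has its origin at x = -16 mm, z = 0 here.
- featherboard: Black plastic, slides towards the fence (router table's x) on two T-bolts, cannot turn; 1.5 N of drag. Body 52 (x) x 112 (y) x 16 mm; two 34 mm knobs at y = +-36 mm, 32 mm high in all. Origin: body centre, on the table's surface; axes as the router table's. Seven springy fingers lean 35 deg to +y from its front edge; pressed 3, 5 or 10 mm back they push with about 7, 10 or 15 N in all.
- push_edge (a point): Middle of the featherboard's rear edge (26 mm behind its origin), 8.5 mm above the table's surface: an upright edge 16 mm high to push against. At the start 40 to 65 mm of table lie between it and the table's front edge.
- finger_tips (a point): Middle of the row of finger tips when the fingers are free: 63 mm ahead of the featherboard's origin and 26 mm to its +y, 9.5 mm above the table's surface. It moves with the body and ignores the bending. The row is 96 mm long.
- tape_measure: Tape measure 65 x 76 x 35 mm on the front left corner of the router table; leave it alone. Origin: centre of the underside.
- sanding_block: Brown sanding block 60 x 97 x 28 mm on the bench beyond the crate; leave it alone. Origin: centre of the underside, y along the 97 mm.

How it is judged:
By the outcome, as a careful person would: the job done as asked, in the order asked, and still so for the second after the job is handed in, while the arm keeps its last pose, push and grip.
It also fails if it takes over 58 s, if anything falls off the work surface, if the arm or the gripper's body presses on something with over 40 N, if the wrist force passes 120 N, or if a joint passes its speed limit or range.

## Working session

There is one attempt and no reset: what is moved stays moved. The work goes in short steps, each a Python script; the robot and the scene stay as the last script left them, time stands still between calls to the robot, and variables do not carry over. Pictures are saved under pics/ and viewed, at most 13 in all, crops included, and the job is handed in when it is done.

```bash
mkdir -p pics; python3 - <<'E'
from workcell import r
import cv2
for n in("scene","top"):
    cv2.imwrite(f"pics/{n}0.png",r.snapshot(n)[:,:,::-1]); p=r.camera_params(n); print(n,p)
s=r.observe(); print(s, r.grip_depth)
E
```

```text
scene {'fx': 531.5696887232889, 'fy': 531.5696887232889, 'cx': 326.5766066917067, 'cy': 224.76929835768078, 'extrinsics': array([[ 0.56587323, -0.53388378,  0.62829579, -0.24044861],
       [-0.82442104, -0.37640453,  0.42266959, -0.59437473],
       [ 0.01083694, -0.75715767, -0.65314227,  0.90530943],
       [ 0.        ,  0.        ,  0.        ,  1.        ]])}
top {'fx': 507.1366379903924, 'fy': 507.1366379903924, 'cx': 315.72033191760215, 'cy': 242.37765106957877, 'extrinsics': array([[ 3.57173953e-03, -9.81738740e-01,  1.90200657e-01,
         3.84788269e-01],
       [-9.99772237e-01,  4.96271979e-04,  2.13360748e-02,
        -3.68908705e-02],
       [-2.10408424e-02, -1.90233543e-01, -9.81513363e-01,
         1.18168913e+00],
       [ 0.00000000e+00,  0.00000000e+00,  0.00000000e+00,
         1.00000000e+00]])}
{'clock': 0.1, 'q': array([ 1.14408056e+00,  2.64690898e-01,  1.60521764e+00,  1.32110876e-05,
        1.27372707e+00, -3.69089031e-02]), 'qd': array([-0.00113134, -0.00302369, -0.00278326,  0.00073929,  0.00174324,
       -0.00038269]), 'joint_efforts': array([ 1.28584692e-03, -5.16706789e+01, -3.68589234e+01,  8.52835115e-06,
        6.32253330e-03, -4.06627760e-05]), 'tcp_pos': array([0.2562372 , 0.62376228, 0.23008841]), 'orientation': array([ 1.93673596e-01,  9.81065490e-01, -9.92702735e-04, -2.40821074e-04]), 'contact_force': array([-0.06027603, -0.73992069, -0.29918916]), 'ft_torque': array([ 0.01103341, -0.00995572,  0.0536537 ]), 'grasp_force': 0.0, 'finger_gap': 0.08551018356443638} 0.0187
```

View pics/top0.png

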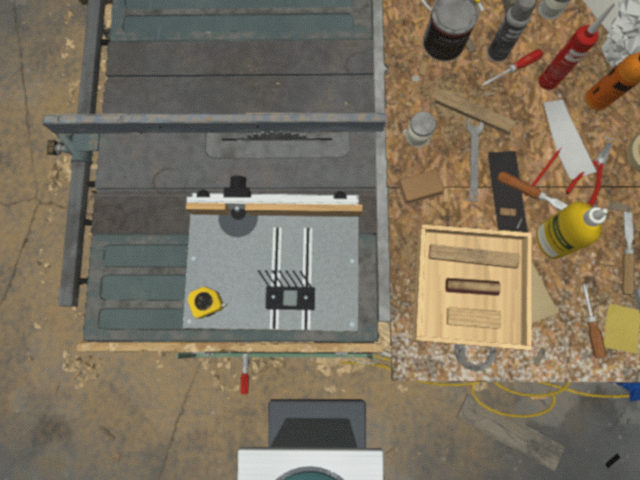

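View pics/scene0.png

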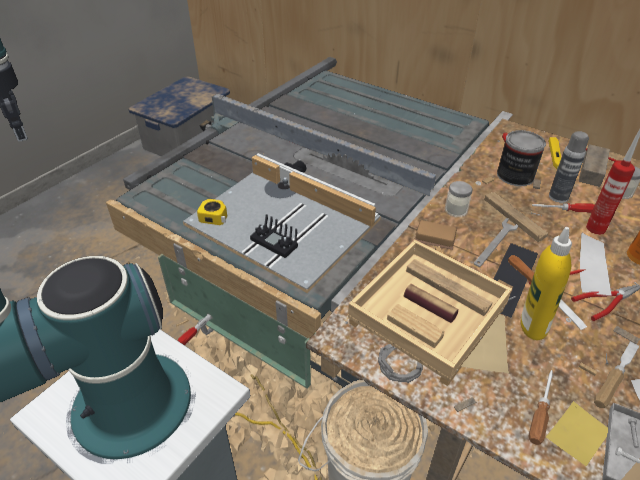

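```bash
python3 - <<'E'
import cv2
a=cv2.imread("pics/top0.png"); 
cv2.imwrite("pics/t1.png",cv2.resize(a[187:337,175:370],None,fx=4,fy=4,interpolation=cv2.INTER_CUBIC))
cv2.imwrite("pics/t2.png",cv2.resize(a[220:350,410:540],None,fx=4.5,fy=4.5,interpolation=cv2.INTER_CUBIC))
E
```

```text
(no output)
```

View pics/t1.png

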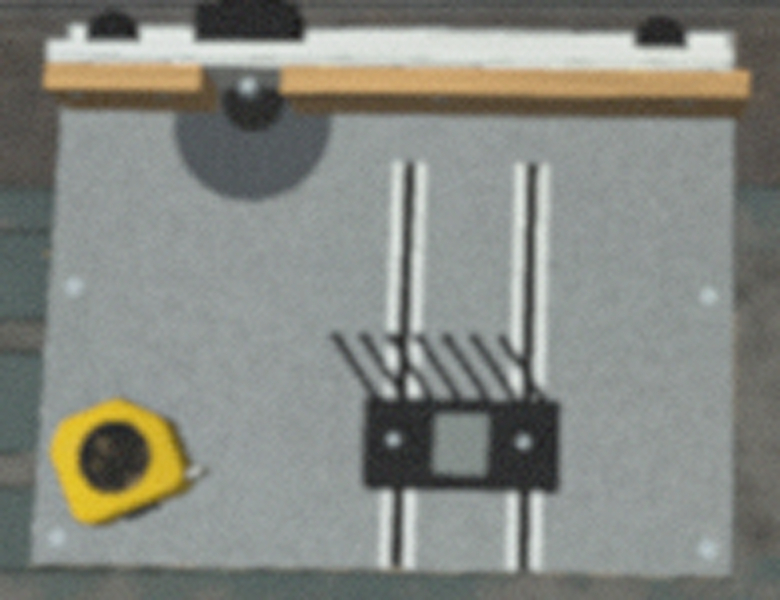

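View pics/t2.png

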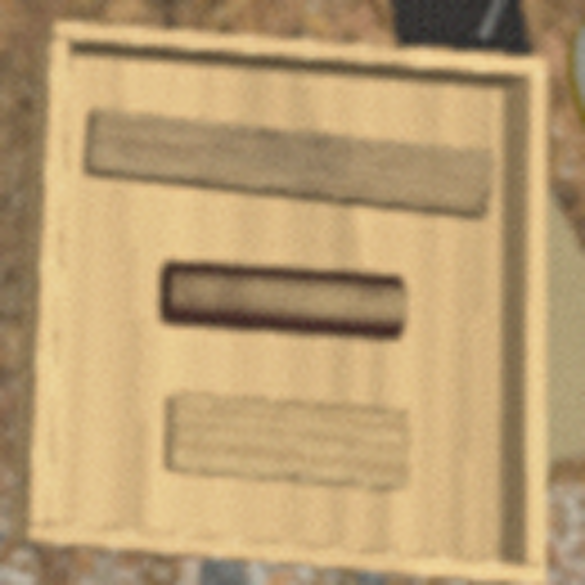

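```bash
cat > h.py <<'E'
import numpy as np
from workcell import r
def back(uv,z,cam="top",off=(0,0),k=1):
    p=r.camera_params(cam); T=p["extrinsics"]
    u=(np.array(uv,float)+.5)/k-.5+np.array(off)
    d=np.c_[(u[:,0]-p["cx"])/p["fx"],(u[:,1]-p["cy"])/p["fy"],np.ones(len(u))]@T[:3,:3].T
    return T[:3,3]+d*((z-T[2,3])/d[:,2])[:,None]
def proj(X,cam):
    p=r.camera_params(cam); T=p["extrinsics"]; c=(np.atleast_2d(X)-T[:3,3])@T[:3,:3]
    return np.c_[c[:,0]/c[:,2]*p["fx"]+p["cx"],c[:,1]/c[:,2]*p["fy"]+p["cy"]]
E
python3 - <<'E'
from h import *
np.set_printoptions(precision=4,suppress=True)
o=(175,187)
P=back([(60,108),(735,117),(32,566),(732,575),(74,286),(708,296),(57,537),(708,549)],.018,off=o,k=4); print("table",P)
print(np.linalg.norm(P[0]-P[1]),np.linalg.norm(P[2]-P[3]),np.linalg.norm(P[1]-P[3]))
print("tips/rear edge",back([(335,334),(505,337),(366,488),(557,492)],.026,off=o,k=4), "rear bottom",back([(366,489),(557,492)],.018,off=o,k=4))
print("knob tops",back([(393,439),(523,441)],.05,off=o,k=4))
S=back([(93,112),(491,150),(487,215),(88,174)],.05,off=(410,220),k=4.5);print("strip",S,S.mean(0))
print(np.linalg.norm(S[0]-S[1]),np.linalg.norm(S[1]-S[2]),np.degrees(np.arctan2(*(S[0]+S[3]-S[1]-S[2])[:2])))
C=back([(52,22),(548,60),(30,540),(545,578)],.068,off=(410,220),k=4.5);print("crate",C)
print("scene proj of table corners",proj(P[:4],"scene"), proj(back([(335,334)],.0275,off=o,k=4),"scene"))
E
```

```text
table [[ 0.68    0.2884  0.018 ]
 [ 0.6739 -0.1119  0.018 ]
 [ 0.4116  0.2907  0.018 ]
 [ 0.4079 -0.107   0.018 ]
 [ 0.573   0.2747  0.018 ]
 [ 0.5672 -0.095   0.018 ]
 [ 0.428   0.2772  0.018 ]
 [ 0.4223 -0.0936  0.018 ]]
0.4003997496406993 0.39767243848784095 0.2660717306018543
tips/rear edge [[ 0.5437  0.1201  0.026 ]
 [ 0.542   0.0221  0.026 ]
 [ 0.4557  0.1002  0.026 ]
 [ 0.4537 -0.0081  0.026 ]] rear bottom [[ 0.4556  0.1012  0.018 ]
 [ 0.4542 -0.0079  0.018 ]]
knob tops [[0.4814 0.0829 0.05  ]
 [0.4804 0.0103 0.05  ]]
strip [[ 0.5991 -0.2714  0.05  ]
 [ 0.5797 -0.4683  0.05  ]
 [ 0.547  -0.4639  0.05  ]
 [ 0.5675 -0.2676  0.05  ]] [ 0.5733 -0.3678  0.05  ]
0.1978612620732362 0.03300842678637516 5.8002437552847885
crate [[ 0.6413 -0.2491  0.068 ]
 [ 0.6217 -0.4926  0.068 ]
 [ 0.3877 -0.2295  0.068 ]
 [ 0.3709 -0.472   0.068 ]]
scene proj of table corners [[251.4028 172.0336]
 [369.6593 225.591 ]
 [182.202  221.0824]
 [306.7045 288.1569]] [[266.4382 215.9256]]
```

```bash
cat >> h.py <<'E'
from scipy.spatial.transform import Rotation as R
TH=-.0152; STH=-.101
FEN=np.array([.6769,.0883])            # fence foot at mid length, world
TX=np.array([np.cos(TH),np.sin(TH)]); TY=np.array([-np.sin(TH),np.cos(TH)])
FF=FEN-.019*TY                         # fence_face (y=-19); fence_face mid
def att(th,s=1):  # tool down, tool y along angle th (s=-1: half turn)
    y=s*np.array([np.cos(th),np.sin(th),0]); z=np.array([0,0,-1.]); return R.from_matrix(np.c_[np.cross(y,z),y,z]).as_quat()
SC=np.array([.5733,-.3678]); SX=np.array([np.cos(STH),np.sin(STH)]); SY=np.array([-np.sin(STH),np.cos(STH)])
G=-.079                                # grip offset along the strip
E
python3 - <<'E'
from h import *
np.set_printoptions(precision=3,suppress=True)
p=SC+G*SY-.013*SX; q=FF-.063*TX+G*TY; print("grip",p,"place",q,"FF",FF)
for s in(1,-1):
    for n,xy,z,a in(("pick",p,.033,att(STH,s)),("hi",p,.22,att(STH,s)),("place",q,.03,att(TH,s)),("placehi",q,.15,att(TH,s)),("push",[.42,.046],.022,att(TH+np.pi/2,s)),("push2",[.56,.046],.022,att(TH+np.pi/2,s))):
        print(s,n,r.solve_ik([*xy,z],a))
E
```

```text
grip [ 0.552 -0.445] place [ 0.612 -0.009] FF [0.677 0.069]
1 pick [-0.713  0.495  1.678 -0.     0.969 -0.612]
1 hi [-0.713  0.335  1.534 -0.     1.273 -0.612]
1 place [-0.055  0.343  1.907 -0.     0.893 -0.04 ]
1 placehi [-0.055  0.209  1.826 -0.     1.106 -0.04 ]
1 push [ 0.05   0.029  2.308 -0.     0.804 -1.505]
1 push2 [ 0.038  0.272  2.021 -0.     0.849 -1.518]
-1 pick [-0.713  0.495  1.678 -0.     0.969  2.529]
-1 hi [-0.713  0.335  1.534 -0.     1.273  2.529]
-1 place None
-1 placehi None
-1 push [ 0.05   0.029  2.308 -0.     0.804  1.636]
-1 push2 [ 0.038  0.272  2.021 -0.     0.849  1.624]
```

```bash
python3 - <<'E'
from h import *
import cv2
p=SC+G*SY-.013*SX; a=att(STH)
r.reach([*p,.22],a); r.move_linear([*p,.115],v=.15)
cp=r.camera_params("wrist"); cv2.imwrite("pics/w1.png",r.snapshot("wrist")[:,:,::-1])
T=cp["extrinsics"]
def fish(X):
    c=(np.atleast_2d(X)-T[:3,3])@T[:3,:3]; th=np.arctan2(np.hypot(c[:,0],c[:,1]),c[:,2]); ph=np.arctan2(c[:,1],c[:,0])
    return np.c_[cp["cx"]+cp["fx"]*th*np.cos(ph),cp["cy"]+cp["fx"]*th*np.sin(ph)]
for sx in(-.016,.016): 
    for sy in(-.1,.1): print(sx,sy,fish([*(SC+sx*SX+sy*SY),.05]).round(1))
print("finger footprints",fish([[*(p+d*SX+e*SY),.05] for d in(-.057,-.0425,.0425,.057) for e in(-.011,.011)]).round(0).tolist())
print(r.observe()["clock"],r.observe()["tcp_pos"])
E
```

```text
-0.016 -0.1 [[310.1 287.6]]
-0.016 0.1 [[309.6 -43.5]]
0.016 -0.1 [[362.2 287.3]]
0.016 0.1 [[364.9 -42. ]]
finger footprints [[222.0, 272.0], [219.0, 237.0], [245.0, 272.0], [243.0, 237.0], [385.0, 272.0], [387.0, 237.0], [408.0, 272.0], [410.0, 237.0]]
4.85 [ 0.55339507 -0.44590682  0.11677767]
```

View pics/w1.png

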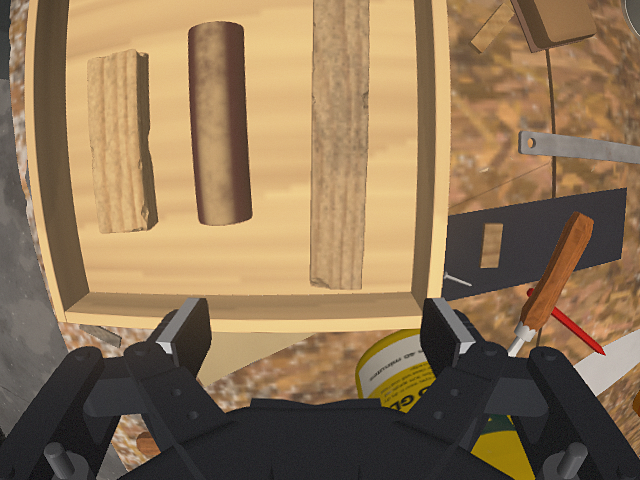

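```bash
python3 - <<'E'
from h import *
import cv2
np.set_printoptions(precision=3,suppress=True)
p=SC+G*SY-.013*SX
f0=r.observe()["contact_force"]
for z in(.07,.05,.034):
    r.move_linear([*p,z],v=.1); s=r.observe(); d=s["contact_force"]-f0; print(z,s["tcp_pos"],d)
    if np.linalg.norm(d)>6: break
else:
    r.grab(); s=r.observe(); print("grab",s["finger_gap"],s["grasp_force"],s["tcp_pos"],s["contact_force"]-f0)
    t=s["tcp_pos"]; r.move_linear([t[0],t[1],.19],v=.15); s=r.observe(); print(s["finger_gap"],s["clock"],s["contact_force"])
cv2.imwrite("pics/w2.png",r.snapshot("wrist")[:,:,::-1])
E
```

```text
0.07 [ 0.552 -0.445  0.069] [ 0.233  0.187 -0.053]
0.05 [ 0.552 -0.444  0.049] [0.41  0.877 0.508]
0.034 [ 0.552 -0.444  0.033] [0.003 1.99  0.373]
grab 0.03122726755706646 57.640303905582186 [ 0.553 -0.446  0.035] [1.8   0.114 4.527]
0.030598344341230984 7.8417 [-0.708  0.325 -1.92 ]
```

View pics/w2.png

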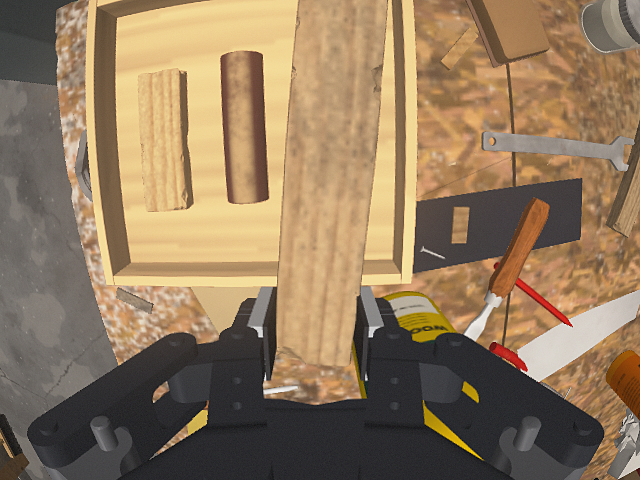

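```bash
python3 - <<'E'
from h import *
np.set_printoptions(precision=4,suppress=True)
cp=r.camera_params("wrist"); T=cp["extrinsics"]; s=r.observe(); t=s["tcp_pos"]; zt=t[2]+.016
def ub(uv):
    u=np.array(uv,float)-[cp["cx"],cp["cy"]]; rr=np.hypot(*u.T); th=rr/cp["fx"]
    d=np.c_[np.sin(th)[:,None]*u/rr[:,None],np.cos(th)]@T[:3,:3].T
    return T[:3,3]+d*((zt-T[2,3])/d[:,2])[:,None]
P=ub([(279,285),(297,2),(357,290),(388,2),(277,358),(350,365)]); print(P)
for i in(0,2): print("theta",-np.arctan2(*(P[i+1]-P[i])[:2]))
print("tool th",np.arctan2(*R.from_quat(s["orientation"]).as_matrix()[1::-1,1]), t)
print("end offset from tcp along strip",(P[4:,:2].mean(0)-t[:2])@SY, np.linalg.norm(P[0]-P[2]))
E
```

```text
[[ 0.5399 -0.4281  0.204 ]
 [ 0.5574 -0.3274  0.204 ]
 [ 0.5685 -0.433   0.204 ]
 [ 0.5887 -0.3296  0.204 ]
 [ 0.5345 -0.4602  0.204 ]
 [ 0.5638 -0.4667  0.204 ]]
theta -0.1722039577077512
theta -0.1927139506245031
tool th -0.10096519765785424 [ 0.5523 -0.445   0.188 ]
end offset from tcp along strip -0.018678748582420326 0.02909523868257166
```

```bash
python3 - <<'E'
from h import *
import cv2
np.set_printoptions(precision=3,suppress=True)
q=FF-.066*TX-.081*TY; a=att(TH+.08)
r.reach([*q,.17],a); r.move_linear([*q,.035],v=.15); r.sleep(.2)
f0=r.observe()["contact_force"]
for z in np.arange(.0265,.0175,-.0015):
    r.move_linear([*q,z],v=.03); s=r.observe(); d=s["contact_force"]-f0; print(z,s["tcp_pos"],d)
    if d[2]>2.5: break
r.open_gripper(); r.move_linear([*q,.16],v=.15)
s=r.observe(); print(s["clock"],s["finger_gap"])
a=r.snapshot("top")[:,:,::-1]
cv2.imwrite("pics/t3.png",cv2.resize(a[187:337,175:370],None,fx=4,fy=4,interpolation=cv2.INTER_CUBIC))
E
```

```text
0.0265 [ 0.609 -0.011  0.026] [-0.223 -0.331  0.54 ]
0.024999999999999998 [ 0.609 -0.011  0.025] [ 0.143 -0.708 -0.088]
0.023499999999999997 [ 0.609 -0.011  0.023] [-0.126 -0.443  1.462]
0.021999999999999995 [ 0.61  -0.011  0.022] [ 0.669 -0.659  0.883]
0.020499999999999994 [ 0.61  -0.011  0.022] [-4.008 -0.157 10.751]
13.85 0.08567064880420847
```

View pics/t3.png

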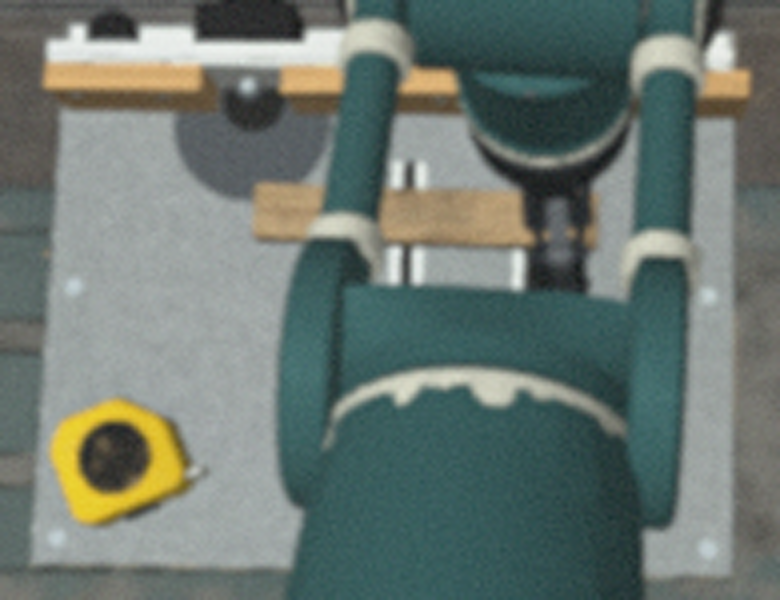

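```bash
python3 - <<'E'
from h import *
import cv2
np.set_printoptions(precision=3,suppress=True)
C=back([(254,183),(254,237),(597,190),(597,246)],.037,off=(175,187),k=4)[:,:2]
c=C.mean(0); print("strip corners rel FF",(C-FF)@np.c_[TX,TY]); dy=(c-FF)@TY; print(dy)
a=att(TH+np.pi/2)
P=lambda d,z: [*(FF+d*TX+dy*TY),z]
r.grab(); r.reach(P(-.108,.16),a); r.move_linear(P(-.108,.025),v=.15); r.sleep(.2)
f0=r.observe()["contact_force"]; print("f0",f0)
d=-.108; v=.05
r.move_linear(P(-.056,.025),v=.06); s=r.observe(); print((s["tcp_pos"][:2]-FF)@TX,(s["contact_force"]-f0))
for d in np.arange(-.054,-.034,.0015):
    r.move_linear(P(d,.025),v=.03); s=r.observe(); f=(s["contact_force"]-f0)[:2]@TX
    if f<-4: break
print("stop",d,(s["tcp_pos"][:2]-FF)@TX,s["contact_force"]-f0)
r.move_linear(P(-.09,.025),v=.12); r.move_linear(P(-.09,.13),v=.2)
# to behind the featherboard
Q=lambda d,z: [*(FF-.026*TY+d*TX),z]
r.reach(Q(-.253,.13),a)
print(r.observe()["clock"])
a=r.snapshot("top")[:,:,::-1]
cv2.imwrite("pics/t4.png",cv2.resize(a[187:337,175:370],None,fx=4,fy=4,interpolation=cv2.INTER_CUBIC))
cv2.imwrite("pics/s4.png",cv2.resize(r.snapshot("scene")[140:290,180:390,::-1],None,fx=3.8,fy=3.8,interpolation=cv2.INTER_CUBIC))
E
```

```text
strip corners rel FF [[-0.048  0.098]
 [-0.08   0.096]
 [-0.049 -0.101]
 [-0.082 -0.101]]
-0.00200439294273918
f0 [-0.057  0.247  1.046]
-0.05625740974331266 [ 0.305  0.4   -1.279]
stop -0.04349999999999999 -0.044627235783528514 [-5.274 -0.524  3.101]
22.0667
```

View pics/t4.png

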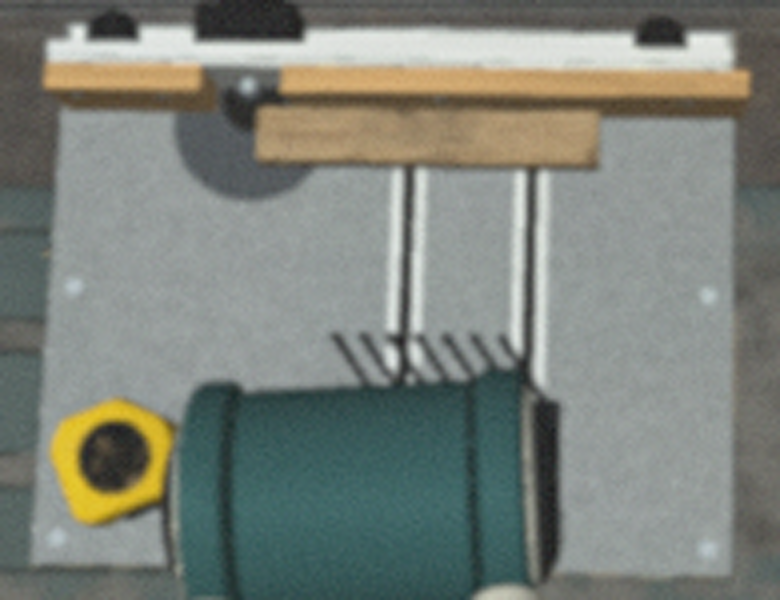

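```bash
python3 - <<'E'
from h import *
import cv2
Q=lambda d,z=.023: [*(FF-.026*TY+d*TX),z]
r.move_linear(Q(-.253),v=.15); r.sleep(.2)
f0=np.mean([r.observe()["contact_force"] for _ in range(5)],0); np.save("f0.npy",f0)
def step(d,v):
    r.move_linear(Q(d),v=v); 
    F=[]
    for _ in range(4): r.sleep(.03); s=r.observe(); F.append(s["contact_force"]-f0)
    F=np.mean(F,0); print(round(d,4),round((s["tcp_pos"][:2]-FF)@TX,4),F.round(2),round(s["clock"],2)); return -F[:2]@TX
for d in(-.239,-.225,-.18,-.145):
    if step(d,.06)>8: break
else:
    for d in np.arange(-.142,-.120,.001):
        if step(d,.02)>10.3: break
cv2.imwrite("pics/s5.png",cv2.resize(r.snapshot("scene")[140:290,180:390,::-1],None,fx=3.8,fy=3.8,interpolation=cv2.INTER_CUBIC))
E
```

```text
-0.239 -0.2392 [ 0.1   0.47 -0.02] 23.75
-0.225 -0.2248 [-0.59  0.14  0.11] 24.27
-0.18 -0.1798 [-0.51 -0.24 -0.03] 25.3
-0.145 -0.1448 [ 0.07  0.23 -0.72] 26.17
-0.142 -0.142 [-0.11 -0.05 -0.29] 26.6
-0.141 -0.1412 [-1.26  0.13  0.24] 26.98
-0.14 -0.14 [-0.73  0.38 -0.54] 27.37
-0.139 -0.1389 [-0.29 -0.1  -0.42] 27.75
-0.138 -0.1379 [-1.53 -0.13 -0.67] 28.13
-0.137 -0.1369 [-0.67 -0.21 -0.14] 28.52
-0.136 -0.1359 [-0.36  0.14 -0.61] 28.9
-0.135 -0.1349 [-0.46  0.19  0.12] 29.28
-0.134 -0.1339 [-0.66 -0.32 -0.37] 29.67
-0.133 -0.1332 [-2.45  0.22  0.76] 30.05
-0.132 -0.1322 [-3.79 -0.28  1.91] 30.43
-0.131 -0.1316 [-5.   -0.18  3.19] 30.82
-0.13 -0.1308 [-5.52  0.05  3.67] 31.2
-0.129 -0.1304 [-6.6   0.35  5.  ] 31.58
-0.128 -0.1298 [-7.8   0.11  5.75] 31.97
-0.127 -0.129 [-8.15  0.14  5.54] 32.35
-0.126 -0.1285 [-9.22 -0.09  6.98] 32.73
-0.125 -0.1279 [-10.63  -0.27   7.97] 33.12
```

View pics/s5.png

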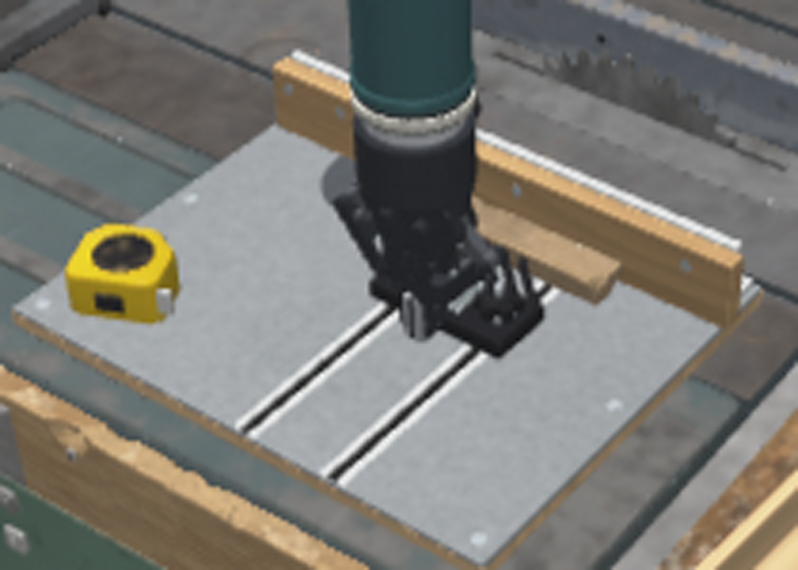

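```bash
python3 - <<'E'
from h import *
import cv2
f0=np.load("f0.npy"); r.sleep(.8)
S=[]
for _ in range(8): r.sleep(.04); s=r.observe(); S.append(s["contact_force"]-f0)
print(np.mean(S,0).round(2),s["tcp_pos"],(s["tcp_pos"][:2]-FF)@TX,s["clock"],s["finger_gap"])
cv2.imwrite("pics/w6.png",r.snapshot("wrist")[:,:,::-1])
E
```

```text
[-10.26  -0.22   7.66] [0.54832098 0.04521827 0.02257968] -0.12790934858286201 34.3 0.00014319718366242006
```

View pics/w6.png

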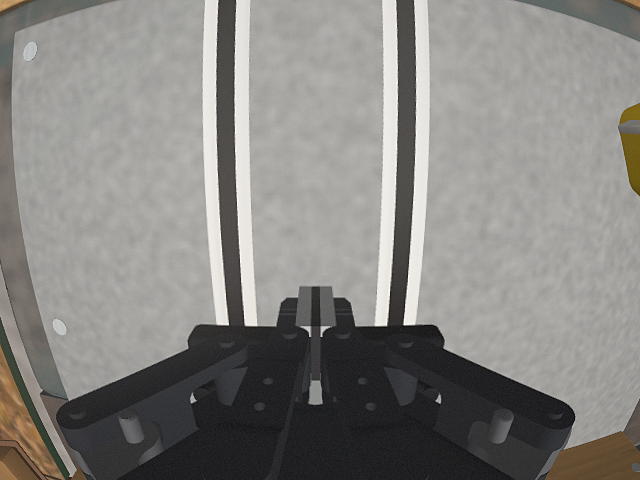

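```bash
python3 - <<'E'
from h import *
import cv2
f0=np.load("f0.npy")
r.move_linear([*(FF-.026*TY-.1242*TX),.023],v=.02); r.sleep(.5)
S=[]
for _ in range(8): r.sleep(.04); s=r.observe(); S.append(s["contact_force"]-f0)
print(np.mean(S,0).round(2),(s["tcp_pos"][:2]-FF)@TX,s["clock"])
a=cv2.imread("pics/s4.png"); b=cv2.resize(r.snapshot("scene")[140:290,180:390,::-1],None,fx=3.8,fy=3.8,interpolation=cv2.INTER_CUBIC)
cv2.imwrite("pics/cmp.png",np.vstack([cv2.resize(x[180:330,460:700],None,fx=1.9,fy=1.9) for x in(a,b)]))
E
```

```text
[-11.38   0.08   9.2 ] -0.12738938509472128 35.4333
```

View pics/cmp.png

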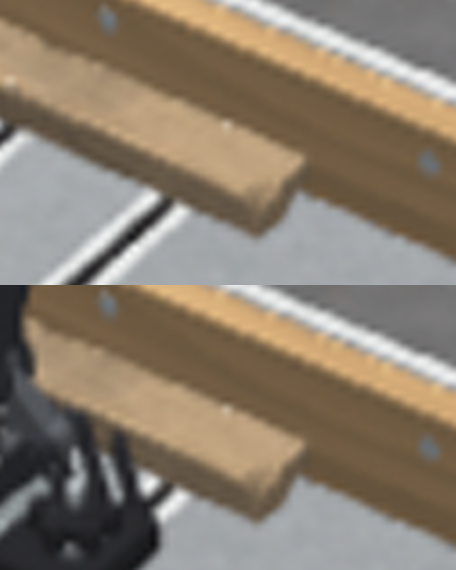

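The strip's right end sits at the same place (305,160) before and after the push, tight on the fence. The push reads 11.4 N including the drag, and the arm is steady.

```bash
python3 -c "
from workcell import r
print(r.close_job())"
```

```text
the job is handed in; nothing more can be done
None
```

The strip is flat against the fence, centred in front of the featherboard's fingers and no longer held. The arm is holding the featherboard with its fingers bent about 5–6 mm, pressing the strip with roughly 10 N (11.4 N measured, including the drag). The job was handed in at about 35 s.

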